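# Open the dead lock box through its emergency release hole

### The arm

A 6-joint arm with a two-finger parallel gripper is mounted at the origin on the work surface. World frame = base frame: x ahead of the robot, y to its left, z up, the work surface at z = 0. Lengths are in m, angles in rad, forces in N, time in s.
With the tool pointing down it reaches from about 0.375 to 0.825 m from the base axis. Payload 5.5 kg.
Tool frame: the origin (TCP) lies on the centre line of the jaws, within the pads' length; the fingertips stand 8 mm ahead of it and the grasp point (between the pads) lies 11 mm behind it; z points along the fingers, y is the direction in which the jaws open and shut (so a half turn about z gives the same grasp; the last joint's range is limited). The gripper opens to 85 mm and grips with 20 to 120 N. Pads are 22 mm wide; open, the fingers measure 114 mm over their backs; the gripper's body (76 mm by 85 mm) begins 54 mm behind the grasp point. The pads swing forward as they close: fully open they stand 13 mm farther back than shut.
Start: joints at [-1.29, 0.314, -0.047, 1.21, 0, 1.571], TCP at [0.166, -0.576, 0.239] pointing down, gripper open.
Joint ranges: [-2.67, 2.67], [-0.69, 1.73], [-1.03, 1.25], [-2.08, 2.16], [-1.42, 1.45], [-3.14, 3.14]. Speed limits (rad/s): [2.39, 2.39, 3.01, 3.14, 3.14, 3.14].

### API

Orientations are given as a rotation vector (axis times angle).
In Python, from cell import arm, read_camera, camera_model gives the robot as it stands. The module is installed in compiled form; this text tells all that it offers.
- The arm moves only by the tool move_arm, never from a script. Its argument "plan" is a list of rows, each a list of 7 numbers: the shift along the world's x, y, z in cm, then the turn, a rotation vector about the world's x, y, z in degrees, then the finger opening in cm, from 0 to 8.54. In form: [[dx, dy, dz, rx, ry, rz, fingers], ...]. A call has 1 to 5 rows; each row is the pose to reach, as a shift and turn from the pose commanded when the call began; what a row does not reach only later rows make up. A row lasts 1/8 s, in which the tool goes at most 62.5 mm and 10.7 degrees, less where a joint would pass 70% of its speed; a pose out of reach is approached as far as the arm can. A call with a gripper value outside its range is refused whole. The fingers move at their own pace and stop on an object; "force" is the grip in N (left out, the last holds). Time passes only in rows, so rows that repeat a pose let the fingers close. It gives the time, the measured TCP pose, the force and the opening at its end, in the units of the state.
- arm.state(): the state, without advancing time (a new reading comes with each control period).
- read_camera(name): name is "scene" or "top" or "wrist"; returns the picture (480x640x3 uint8, blue, green, red); there is no depth.
- camera_model(name): a dict with "intrinsics" (3x3 intrinsics, pixels), "rvec" (rotation vector, rad) and "tvec" (3), from world to camera coordinates, as OpenCV has them. Camera axes: x right, y down, z forward; pixel columns grow to the right and rows downward; lengths in m; the calibration is good to about 2 mm. A picture is of the moment at which its call begins: read the wrist's pose just before it. camera_model takes no time and is no camera call; for the wrist camera it gives the pose at the moment of the call.
- arm.job_done(): hands the job in, once; it reports no verdict.
The state is a dict: "t": time; "qpos": joint angles; "dq": joint speeds; "tau": joint torques, N m; "tool_pos": TCP position; "eef_rot": TCP orientation; "force": force on the tool from outside, world axes, zero at the start; "ft_torque": the same for the moment, N m; "gripper_width": opening from 0.0 (shut) to 1.0 (fully open).
Only numpy, scipy, OpenCV 4.12 (cv2) and the standard library are available. Lean on these libraries where they do the work, as an engineer would, in place of code of your own. Each camera call takes 0.05 s, during which the arm holds its last target.

### The job

The lock box's keypad is dead. Draw the orange-handled release rod out of its wooden stand, lay it down flat on the blue desk pad and let go of it, then take it up again and push it gently through the yellow-framed hole in the end of the box until you feel the hidden spring latch give and the lid springs open; do not ram the latch against its stop. Pull the rod out, lay it flat on the pad again, leave the lid standing open, and leave everything else on the desk where it stands.

Things in the scene. Friction and masses are not known exactly. Their poses are not given: they have to be found in the camera images.
- rod_handle (a point): handle centre of the loose release rod, 180 mm, 0.1 kg: round steel shaft 8 mm thick, 110 long, then an orange handle 20 x 20 mm square, 70 long. z runs along the rod from tip to handle end; x and y are square to the handle's flat faces. It starts upright in the stand, handle up, this point 150 mm above the desk, leaning up to 3 degrees; it balances 15 mm from here towards the tip
- rod_tip (a point): free end of the rod's shaft, on its axis, 145 mm from rod_handle; same axes
- stand_bore (a point): mouth of the bore in the top of the fixed pale wood stand, a 70 mm cube; the bore is 11 mm wide, 65 deep, straight down; 40 mm of shaft and the handle stand above it
- pad_top (a point): centre of the top face of the fixed blue desk pad: 220 mm along its x, 240 along its y, 3 thick, so 3 mm above the desk. On the pad means that the rod's tip and its handle's centre both lie over it. Lying there the handle's axis is 13 mm above the desk and the shaft hangs free
- hole (a point): centre of the access hole, in the outer face of the lock box's end wall (4 mm thick): square, 15 mm wide and high, 60 mm above the desk, framed in yellow; a yellow stripe on the lid lies straight above it. x points level into the box, square to the wall; z up. The box is fixed, grey steel, 200 mm along x, 150 along y, 117 tall with its lid
- lid_front (a point): middle of the top of the lid's edge above the hole, 117 mm above the desk while shut; the lid is hinged at the far end of the box, its axes turn with it. Hidden behind the hole, 25 to 45 mm in from the outer face (varies), is a spring paddle 50 mm square: 4 N at first touch, 7 N after 8 mm, where the latch lets go; hard stop at 13 mm. Over 20 N is ramming. It springs back
- lid (a joint): lid angle in rad: 0 shut and latched; when the latch lets go its own spring raises it in about a second to 0.9, where it stays
- tumbler_mid (a point): bystander, loose, centre: white drinking tumbler with grey lid, 84 mm diameter, 140 tall, upright
- tall_jar_mid (a point): bystander, loose, centre: black round screw jar, 76 mm diameter, 75 tall
- low_jar_mid (a point): bystander, loose, centre: low black round screw jar, 76 mm diameter, 42 tall
- apple_mid (a point): bystander, loose, centre: green apple, 72 mm diameter, 62 tall
- mouse_mid (a point): bystander, loose, centre: black computer mouse, 105 x 60 x 33 mm
- phone_mid (a point): bystander, loose, centre: dark telephone lying flat, 72 x 150 x 9 mm
Mind the look-alikes: they are no part of the job. There is more than one size of the part that bears rod_handle; the job needs the smallest.

How it is judged:
By the outcome, as a careful person would: the job done as asked, in the order asked, and still so for the second after the job is handed in, with the robot touching nothing.
It also fails if it takes over 61 s, if anything falls off the work surface, if the arm or the gripper's body presses on something with over 40 N, if the wrist force passes 120 N, or if a joint passes its speed limit or range.

## Working session

There is one attempt and no reset: what is moved stays moved. The work goes in short steps, Python scripts to look and compute and a tool call to move; the robot and the scene stay as the last step left them, time stands still between calls to the robot, and variables do not carry over. Pictures are saved under pics/ and viewed, and the job is handed in when it is done.

Besides the shell and the picture viewer there is one more tool, called after ">>>" as name([rows], argument=value, ...), one row to a line, values as JSON. move_arm: Moves the arm, as the interface text tells. Its arguments: {"type":"object","properties":{"plan":{"type":"array","items":{"type":"array","items":{"type":"number"}}},"force":{"type":"number"}},"required":["plan"]}

```bash
ls; mkdir -p pics; python3 - <<'E'
from cell import arm, read_camera, camera_model
import cv2
for n in ("scene","top","wrist"):
    im=read_camera(n); cv2.imwrite(f"pics/{n}0.png",im)
    m=camera_model(n); print(n,m)
print(arm.state())
E
```

```text
pics
scene {'intrinsics': array([[587.04114169,   0.        , 317.44646867],
       [  0.        , 587.04114169, 241.79682554],
       [  0.        ,   0.        ,   1.        ]]), 'rvec': array([ 1.93499035,  1.14478475, -0.61187059]), 'tvec': array([-0.25068822, -0.18968023,  1.68377451])}
top {'intrinsics': array([[527.60542586,   0.        , 324.64582473],
       [  0.        , 527.60542586, 239.19241719],
       [  0.        ,   0.        ,   1.        ]]), 'rvec': array([ 2.16624461, -2.1272656 ,  0.180662  ]), 'tvec': array([-0.04937856,  0.58734228,  1.43614644])}
wrist {'intrinsics': array([[376.70518366,   0.        , 318.18381182],
       [  0.        , 376.70518366, 245.68608852],
       [  0.        ,   0.        ,   1.        ]]), 'rvec': array([-2.32140649,  1.7470703 ,  0.24750395]), 'tvec': array([-0.60008691, -0.03706758,  0.37691933])}
{'t': 0.15, 'qpos': array([-1.29000454e+00,  3.14077566e-01, -4.77916563e-02,  1.21021231e+00,
        1.19249005e-05,  1.57077496e+00]), 'dq': array([-0.00092626, -0.00209205,  0.00315992, -0.00020212, -0.00099624,
       -0.00093094]), 'tau': array([-8.74831458e-04, -5.40045047e+01,  3.40060008e+01,  1.32835537e-02,
       -1.68438833e-04, -1.06237127e-05]), 'tool_pos': array([ 0.16616016, -0.57610737,  0.23864956]), 'eef_rot': array([-3.10941511e+00, -4.39474049e-01,  2.63824375e-04]), 'force': array([-0.53975945, -0.30271517,  0.64539448]), 'ft_torque': array([-0.04447032,  0.00325256, -0.05809003]), 'gripper_width': 1.0002439569880555}
```

View pics/scene0.png

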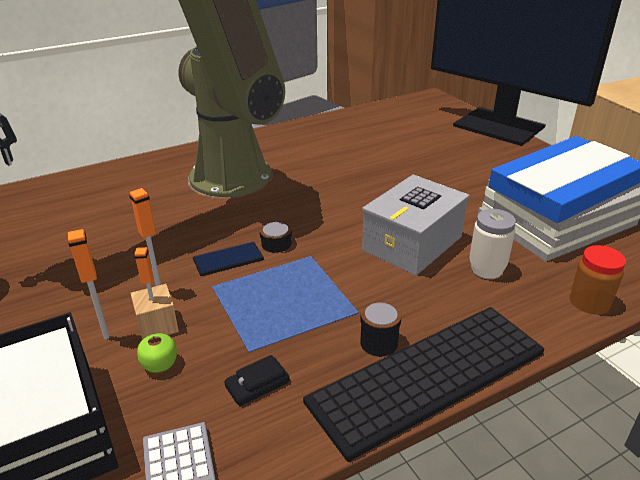

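View pics/top0.png

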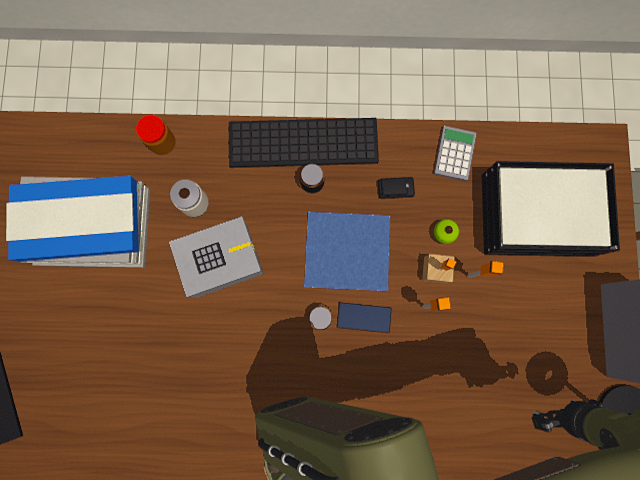

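View pics/wrist0.png

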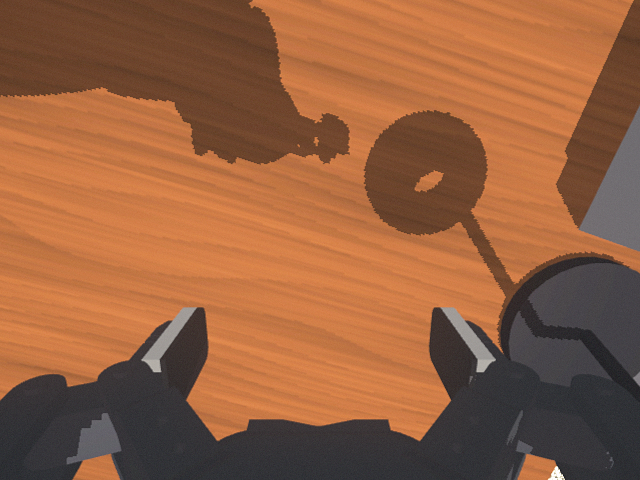

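The scene view shows the stand at about (153,310) with the short rod. Two longer look-alike rods are at (85,260) and (143,215). The box hole is at about (390,240) and the pad at (285,302). In the top view the stand is at (440,267), the pad at (347,251) and the box at (215,257). I'll enlarge these.

```bash
python3 - <<'E'
import cv2
s=cv2.imread('pics/scene0.png');t=cv2.imread('pics/top0.png')
def c(im,x,y,w,h,k,n): cv2.imwrite('pics/'+n,cv2.resize(im[y:y+h,x:x+w],None,fx=k,fy=k,interpolation=cv2.INTER_CUBIC))
c(s,60,180,130,200,3,'c_s_stand.png'); c(t,380,200,160,120,5,'c_t_stand.png')
c(s,350,165,130,115,5,'c_s_box.png'); c(t,160,190,240,150,3.3,'c_t_box.png')
E
```

```text
(no output)
```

View pics/c_s_stand.png

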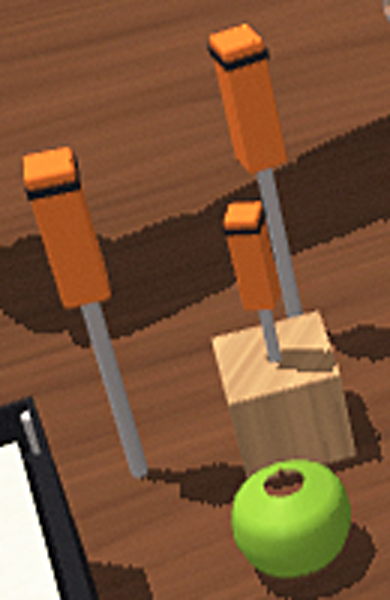

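View pics/c_t_stand.png

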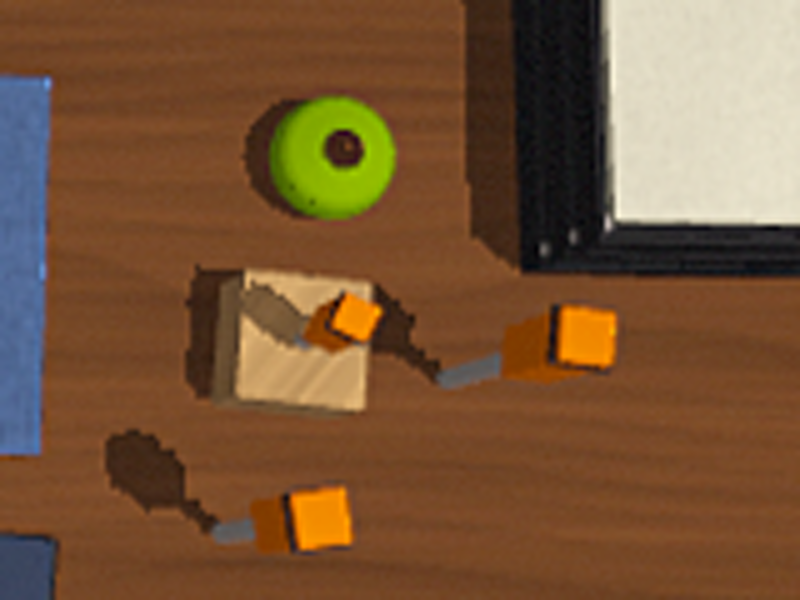

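View pics/c_s_box.png

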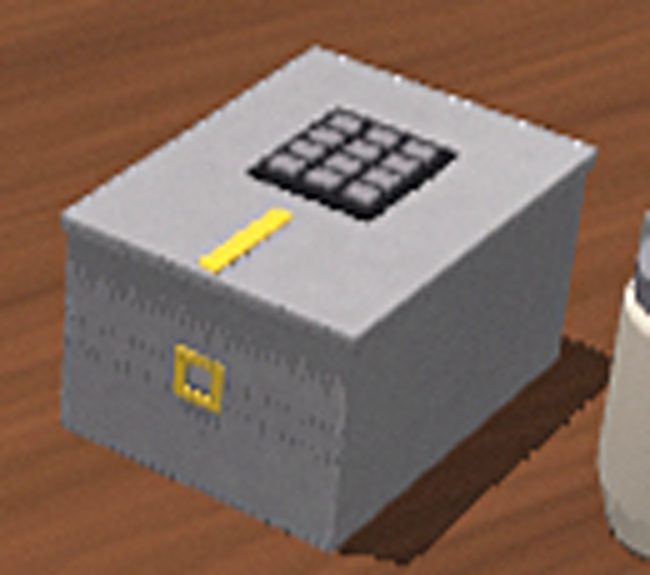

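View pics/c_t_box.png

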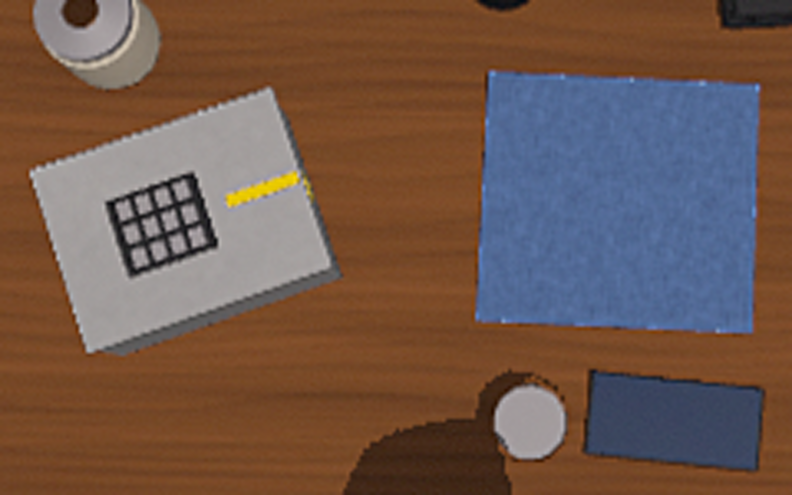

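```bash
cat > h.py <<'E'
import numpy as np, cv2
from cell import arm, read_camera, camera_model
from scipy.spatial.transform import Rotation as R
def ray(m,p):
    K=m['intrinsics'];Rm=cv2.Rodrigues(np.array(m['rvec']))[0];t=np.array(m['tvec'])
    d=Rm.T@np.linalg.solve(K,np.array([p[0],p[1],1.]));return -Rm.T@t,d
def onz(m,p,z):
    c,d=ray(m,p);return c+d*(z-c[2])/d[2]
def proj(m,P):
    return cv2.projectPoints(np.array(P,float).reshape(-1,3),np.array(m['rvec']),np.array(m['tvec']),m['intrinsics'],None)[0].reshape(-1,2)
def tri(ms,ps):
    A=np.zeros((3,3));b=np.zeros(3)
    for m,p in zip(ms,ps):
        c,d=ray(m,p);d/=np.linalg.norm(d);Q=np.eye(3)-np.outer(d,d);A+=Q;b+=Q@c
    return np.linalg.solve(A,b)
def save(im,n,x=0,y=0,w=640,h=480,k=1): cv2.imwrite('pics/'+n,cv2.resize(im[y:y+h,x:x+w],None,fx=k,fy=k,interpolation=cv2.INTER_CUBIC))
E
cat > m1.py <<'E'
from h import *
np.set_printoptions(precision=4,suppress=True)
T=camera_model('top');S=camera_model('scene')
f=lambda a,k,ox,oy:[(x/k+ox,y/k+oy) for x,y in a]
def show(n,m,ps,z):
    q=np.array([onz(m,p,z) for p in ps]);print(n,q[:,:2].tolist(), 'sides',np.linalg.norm(np.roll(q,-1,0)-q,axis=1),'mean',q.mean(0));return q
show('lid',T,f([(272,88),(30,172),(88,353),(332,267)],3.3,160,190),.117)
show('lidS',S,f([(62,217),(317,45),(597,150),(355,340)],5,350,165),.117)
show('stripe',T,f([(298,178),(230,201)],3.3,160,190),.117)
show('stripeS',S,f([(208,267),(284,212)],5,350,165),.117)
print('holeS',onz(S,f([(199,379)],5,350,165)[0],.06))
show('pad',T,f([(490,72),(759,86),(752,332),(477,320)],3.3,160,190),.003)
a=f([(356,318)],5,380,200)[0];b=f([(244,216)],3,60,180)[0]
print('rodtop',onz(T,a,.185),onz(S,b,.185),tri([T,S],[a,b]))
show('rodtopcorn',T,f([(342,292),(383,314),(370,343),(331,327)],5,380,200),.185)
print('bore',onz(S,f([(274,359)],3,60,180)[0],.07))
show('standT',T,f([(247,270),(374,284),(366,410),(235,400)],5,380,200),.07)
show('standS',S,f([(213,337),(320,312),(339,375),(233,402)],3,60,180),.07)
for n,p,z in [('apple',(446,231),.03),('tall jar',(312,175),.075),('low jar',(319.5,317),.042),('phone',(364,317.5),.009),('mouse',(396,187),.03),('tumbler',(184,193),.14)]:
    print(n,onz(T,p,z))
print('rodA base',onz(T,f([(443,378)],5,380,200)[0],0),onz(T,f([(216,534)],5,380,200)[0],0))
E
python3 m1.py
```

```text
lid [[0.6339626146140089, 0.18386471274792857], [0.5611741028927741, 0.37554750195637865], [0.4170098538292905, 0.3206988668534084], [0.488938068515427, 0.1299364527768374]] sides [0.205  0.1542 0.2039 0.1547] mean [0.5253 0.2525 0.117 ]
lidS [[0.4977798462875249, 0.13097190883791515], [0.4233173885338579, 0.3242001509690718], [0.5690443923222963, 0.375713341395498], [0.640737479873086, 0.1853148158442472]] sides [0.2071 0.1546 0.2034 0.1529] mean [0.5327 0.2541 0.117 ]
stripe [[0.5604198748820297, 0.1598977461057143], [0.540672411655142, 0.21379314065092517]] sides [0.0574 0.0574] mean [0.5505 0.1868 0.117 ]
stripeS [[0.5638811255707853, 0.16404133145743033], [0.5428573470455303, 0.21916269445687991]] sides [0.059 0.059] mean [0.5534 0.1916 0.117 ]
holeS [0.5661 0.1619 0.06  ]
pad [[0.6746389900431544, 0.009242155417627598], [0.6667866226628363, -0.2286402492034258], [0.44989128920081173, -0.222125609976302], [0.4559724463442326, 0.01570866961388178]] sides [0.238  0.217  0.2379 0.2188] mean [ 0.5618 -0.1065  0.003 ]
rodtop [ 0.51   -0.3586  0.185 ] [ 0.5209 -0.3571  0.185 ] [ 0.511
[... 356 characters left out ...]
0.5421541484531538, -0.3982379663565506], [0.4725656878717658, -0.3923751376244762], [0.4767373864421071, -0.32051664440371264]] sides [0.0705 0.0698 0.072  0.0723] mean [ 0.51   -0.3598  0.07  ]
standS [[0.4762792272101871, -0.3870762902397655], [0.48517220633479374, -0.3182922441718903], [0.5533622000052711, -0.32617899628758795], [0.5459123436778243, -0.39172702801488996]] sides [0.0694 0.0686 0.066  0.0698] mean [ 0.5152 -0.3558  0.07  ]
apple [ 0.621  -0.3851  0.03  ]
tall jar [0.7651 0.0002 0.075 ]
low jar [ 0.3717 -0.0283  0.042 ]
phone [ 0.3728 -0.1538  0.009 ]
mouse [ 0.7472 -0.2425  0.03  ]
tumbler [0.6903 0.3378 0.14  ]
rodA base [ 0.4973 -0.4553  0.    ] [ 0.4059 -0.3232  0.    ]
```

```bash
python3 - <<'E'
from h import *
np.set_printoptions(precision=4,suppress=True)
T=camera_model('top');S=camera_model('scene')
print('A top',tri([T,S],[(497.2,267.4),(76.5,233)]))
print('B top',tri([T,S],[(443.6,303.6),(139.3,193)]))
s=arm.state();Rm=R.from_rotvec(s['eef_rot']);M=Rm.as_matrix();print(M)
wm=camera_model('wrist');Rc=cv2.Rodrigues(np.array(wm['rvec']))[0];c=-Rc.T@wm['tvec']
print('cam in tool',M.T@(c-s['tool_pos']),(M.T@Rc.T))
h=np.deg2rad(-115);p=np.deg2rad(30)
H=np.array([np.cos(h),np.sin(h),0]);z=np.r_[H[:2]*np.cos(p),-np.sin(p)]
for sg in (1,-1):
    y=sg*np.cross([0,0,1],H);x=np.cross(y,z);G=np.c_[x,y,z]
    d=R.from_matrix(G@M.T).as_rotvec();print(sg,np.rad2deg(d),np.rad2deg(np.linalg.norm(d)));print(G)
E
```

```text
A top [ 0.4964 -0.4535  0.2443]
B top [ 0.4073 -0.3227  0.241 ]
[[ 0.9608  0.2771 -0.0003]
 [ 0.2771 -0.9608  0.0012]
 [ 0.     -0.0013 -1.    ]]
cam in tool [ 0.0693  0.0001 -0.1341] [[-0.0002 -0.9604 -0.2786]
 [ 1.     -0.0008  0.0018]
 [-0.0019 -0.2786  0.9604]]
1 [-40.1719  46.8553  44.2902] 75.96595154622824
[[ 0.2113  0.9063 -0.366 ]
 [ 0.4532 -0.4226 -0.7849]
 [-0.866   0.     -0.5   ]]
-1 [ -56.22    -47.9841 -116.5571] 138.01710380391393
[[-0.2113 -0.9063 -0.366 ]
 [-0.4532  0.4226 -0.7849]
 [ 0.866  -0.     -0.5   ]]
```

>>> move_arm([
  [0,0,6,0,0,-10,8.5],
  [2,3,12,0,0,-20,8.5],
  [5,6,18,0,0,-30,8.5],
  [10,10,20,0,0,-40,8.5],
], force=50)

```text
t: 0.65
tool_pos: [0.2526, -0.4881, 0.4336]
eef_rot: [3.068, -0.663, 0.003]
force: [0.7, 0.4, -0.1]
gripper_width: 0.995
```

```bash
python3 - <<'E'
from h import *
s=arm.state();print(s['t'],s['qpos'],s['tool_pos'],R.from_rotvec(s['eef_rot']).as_matrix())
E
```

```text
0.65 [-1.09302751e+00  2.15226145e-01  2.61988377e-01  1.61416493e+00
 -2.00739062e-04  2.47423924e+00] [ 0.25264259 -0.48807689  0.43358817] [[ 0.91075869 -0.41293668  0.00138213]
 [-0.41293118 -0.91075694 -0.00310592]
 [ 0.00254133  0.00225802 -0.99999422]]
```

>>> move_arm([
  [6,4,0,0,0,10.5,8.5],
  [12,8,0,0,0,21,8.5],
  [18,12,0,0,0,31.5,8.5],
  [24,16,0,0,0,42,8.5],
  [29,21,-3,0,0,52.5,8.5],
])

```text
t: 1.27
tool_pos: [0.508, -0.3087, 0.4146]
eef_rot: [3.041, 0.785, 0.002]
force: [-0.3, -0.6, 0.6]
gripper_width: 0.997
```

>>> move_arm([
  [0,0,-2,0,0,10.5,8.5],
  [0,0,-4,0,0,21,8.5],
  [0,0,-6,0,0,31.5,8.5],
  [0,0,-8,0,0,42,8.5],
  [0,0,-8,0,0,52.5,8.5],
])

```text
t: 1.9
tool_pos: [0.505, -0.3091, 0.3319]
eef_rot: [-2.378, -2.047, 0.002]
force: [-1.2, 0.1, 0.7]
gripper_width: 0.995
```

>>> move_arm([
  [0,0,0,0,0,10.5,8.5],
  [0,0,0,0,0,21,8.5],
  [0,0,0,0,0,31.5,8.5],
  [0,0,0,0,0,42,8.5],
  [0,0,0,0,0,52.5,8.5],
])

```text
t: 2.52
tool_pos: [0.5058, -0.3096, 0.3338]
eef_rot: [-1.229, -2.89, -0.0]
force: [0.3, 0.4, -0.3]
gripper_width: 0.997
```

>>> move_arm([
  [0,0,0,0,0,10.5,8.5],
  [0,0,0,0,0,21,8.5],
  [0,0,0,0,0,31.5,8.5],
  [0,0,0,0,0,42,8.5],
  [0,0,0,0,0,52.5,8.5],
])

```text
t: 3.15
tool_pos: [0.5058, -0.3096, 0.3338]
eef_rot: [0.176, -3.136, -0.001]
force: [-0.3, -0.2, 0.4]
gripper_width: 0.995
```

>>> move_arm([
  [0,0,0,0,0,10.5,8.5],
  [0,0,0,0,0,21,8.5],
  [0,0,0,0,0,31.5,8.5],
  [0,0,0,0,0,42,8.5],
  [0,0,0,0,0,52.5,8.5],
])

```text
t: 3.78
tool_pos: [0.5058, -0.3096, 0.3338]
eef_rot: [1.545, -2.735, -0.001]
force: [-0.4, 0.8, -0.0]
gripper_width: 0.996
```

```bash
python3 - <<'E'
from h import *
save(read_camera('wrist'),'w1.png')
s=arm.state();M=R.from_rotvec(s['eef_rot']).as_matrix();print(s['t'],s['qpos'],s['tool_pos'],M)
h=np.deg2rad(-115);p=np.deg2rad(30)
H=np.array([np.cos(h),np.sin(h),0]);z=np.r_[H[:2]*np.cos(p),-np.sin(p)]
y=-np.cross([0,0,1],H);x=np.cross(y,z);G=np.c_[x,y,z]
print(np.rad2deg(R.from_matrix(G@M.T).as_rotvec()))
E
```

```text
3.825 [-5.49361064e-01  2.84133749e-01  1.25953580e-01  1.41334779e+00
 -2.44919098e-05 -1.58334652e+00] [ 0.50576327 -0.30965092  0.33382202] [[-5.11398026e-01 -8.59343734e-01 -6.36769790e-04]
 [-8.59343970e-01  5.11397898e-01  3.61129863e-04]
 [ 1.53080473e-05  7.31885379e-04 -9.99999732e-01]]
[-53.07427375  28.03284553   5.24282164]
```

View pics/w1.png

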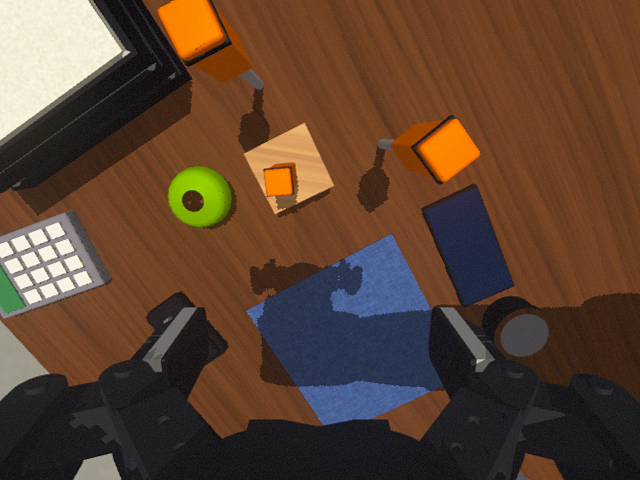

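The wrist view shows the stand at (289,170), with the small rod's handle top at (279,182). The two tall rods are at (195,28) and (447,150).

```bash
python3 - <<'E'
from h import *
im=cv2.imread('pics/w1.png'); save(im,'w1c.png',235,115,110,110,5.5)
E
```

```text
(no output)
```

View pics/w1c.png

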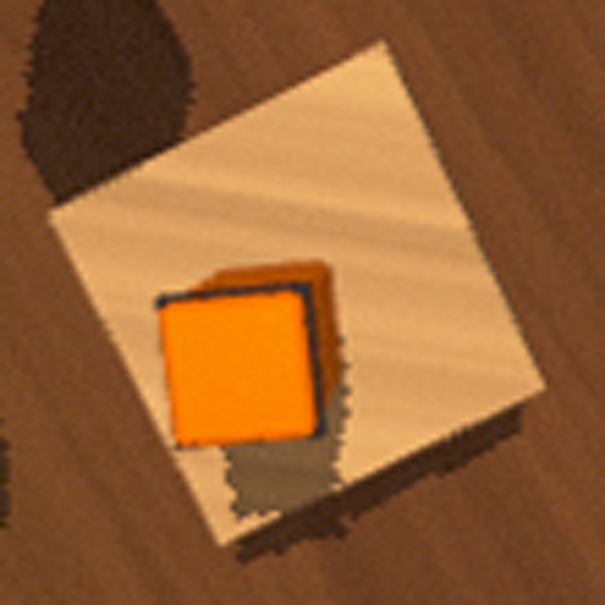

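```bash
cat > m2.py <<'E'
from h import *
np.set_printoptions(precision=4,suppress=True)
W=camera_model('wrist')
f=lambda a:[(x/5.5+235,y/5.5+115) for x,y in a]
for n,a,z in [('stand',[(50,212),(384,42),(545,387),(222,545)],.07),('rodtop',[(160,301),(303,290),(322,436),(176,446)],.185)]:
    q=np.array([onz(W,p,z) for p in f(a)]);e=np.roll(q,-1,0)-q
    print(n,q.mean(0),np.linalg.norm(e,axis=1),np.rad2deg(np.arctan2(e[:,1],e[:,0])))
E
python3 m2.py
```

```text
stand [ 0.5106 -0.3584  0.07  ] [0.0695 0.0696 0.0698 0.07  ] [174.9572  84.9087  -4.6987 -95.2631]
rodtop [ 0.5102 -0.3584  0.185 ] [0.0193 0.0197 0.0201 0.0196] [ 153.5422   65.6182  -26.8535 -116.616 ]
```

```bash
cat > m3.py <<'E'
from h import *
np.set_printoptions(precision=3,suppress=True)
s=arm.state();M=R.from_rotvec(s['eef_rot']).as_matrix()
h=np.deg2rad(-116);p=np.deg2rad(30)
H=np.array([np.cos(h),np.sin(h),0]);z=np.r_[H[:2]*np.cos(p),-np.sin(p)]
y=-np.cross([0,0,1],H);x=np.cross(y,z);G=np.c_[x,y,z]
Gp=np.array([.5104,-.3584,.152])
print('rot',np.rad2deg(R.from_matrix(G@M.T).as_rotvec()))
for d in (.104,.004): print(d,(Gp-d*z), (Gp-d*z-s['tool_pos'])*100)
print(s['qpos'],s['force'],s['gripper_width'])
E
python3 m3.py
```

```text
rot [-52.821  28.491   4.336]
0.104 [ 0.55  -0.277  0.204] [  4.412   3.22  -12.982]
0.004 [ 0.512 -0.355  0.154] [  0.616  -4.564 -17.982]
[-0.549  0.284  0.126  1.413 -0.    -1.583] [-0.033 -0.832  0.   ] 0.9916546429833187
```

>>> move_arm([
  [2,2,0,-9,5,0.7,8.5],
  [4,4,-1,-18,9.7,1.5,8.5],
  [6,6,-3,-27,14.5,2.2,8.5],
  [6,6,-5,-36,19.4,3,8.5],
  [6,6,-7,-45,24.2,3.7,8.5],
])

```text
t: 4.45
tool_pos: [0.567, -0.2488, 0.2642]
eef_rot: [1.202, -1.982, 0.603]
force: [0.2, 0.1, -0.3]
gripper_width: 0.994
```

```bash
python3 m3.py
```

```text
rot [-7.232  4.904  0.873]
0.104 [ 0.55  -0.277  0.204] [-1.716 -2.863 -6.023]
0.004 [ 0.512 -0.355  0.154] [ -5.513 -10.646 -11.023]
[-0.033  0.631  0.189  1.601 -0.793 -0.922] [ 0.164  0.15  -0.268] 0.9938222491550328
```

>>> move_arm([
  [-1,-1.5,-3,-7.2,4.4,0.8,8.5],
  [-1.7,-2.8,-6,-7.2,4.4,0.8,8.5],
  [-1.7,-2.8,-6,-7.2,4.4,0.8,8.5],
])

```text
t: 4.82
tool_pos: [0.5473, -0.2778, 0.2015]
eef_rot: [1.148, -1.845, 0.657]
force: [0.6, 0.4, 0.5]
gripper_width: 0.998
```

```bash
python3 m3.py; python3 - <<'E'
from h import *
save(read_camera('wrist'),'w2.png')
E
```

```text
rot [-0.37   0.155  0.238]
0.104 [ 0.55  -0.277  0.204] [0.263 0.037 0.253]
0.004 [ 0.512 -0.355  0.154] [-3.534 -7.747 -4.747]
[-0.042  0.726  0.093  1.542 -0.909 -0.853] [0.609 0.382 0.454] 0.9978027266860691
```

View pics/w2.png

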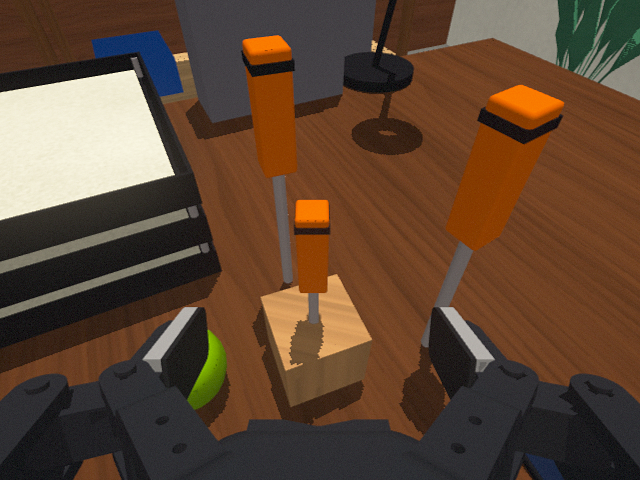

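The rod is upright and centred at (312,250) between the jaws, so I'm moving in.

>>> move_arm([
  [-1.0,-2.6,-1.6,0,0,0,6],
  [-2.0,-5.2,-3.2,0,0,0,5],
  [-3.4,-7.7,-4.6,0,0,0,5],
  [-3.4,-7.7,-4.6,0,0,0,5],
])

```text
t: 5.38
tool_pos: [0.5143, -0.3561, 0.1601]
eef_rot: [1.145, -1.852, 0.662]
force: [-0.4, 0.2, 0.7]
gripper_width: 0.583
```

```bash
python3 m3.py; python3 - <<'E'
from h import *
save(read_camera('wrist'),'w3.png')
E
```

```text
rot [-0.329  0.595  0.32 ]
0.104 [ 0.55  -0.277  0.204] [3.555 7.866 4.387]
0.004 [ 0.512 -0.355  0.154] [-0.242  0.082 -0.613]
[-0.166  0.682 -0.067  1.273 -0.971 -1.032] [-0.397  0.176  0.747] 0.5830716428510394
```

View pics/w3.png

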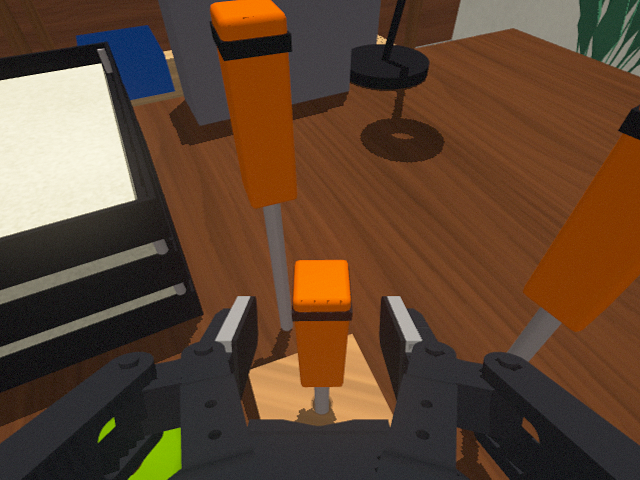

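>>> move_arm([
  [-0.2,0,-0.4,0,0,0,5],
  [-0.2,0,-0.4,0,0,0,0],
  [-0.2,0,-0.4,0,0,0,0],
  [-0.2,0,-0.4,0,0,0,0],
  [-0.2,0,-0.4,0,0,0,0],
], force=50)

```text
t: 6.05
tool_pos: [0.5133, -0.3547, 0.1546]
eef_rot: [1.149, -1.848, 0.662]
force: [-0.2, 0.1, 3.3]
gripper_width: 0.219
```

```bash
python3 m3.py; python3 - <<'E'
from h import *
save(read_camera('wrist'),'w4.png',200,220,240,260,2.2)
E
```

```text
rot [-0.347  0.416  0.101]
0.104 [ 0.55  -0.277  0.204] [3.656 7.725 4.939]
0.004 [ 0.512 -0.355  0.154] [-0.14  -0.059 -0.061]
[-0.163  0.686 -0.075  1.262 -0.971 -1.035] [-0.2    0.105  3.336] 0.21939218217928824
```

View pics/w4.png

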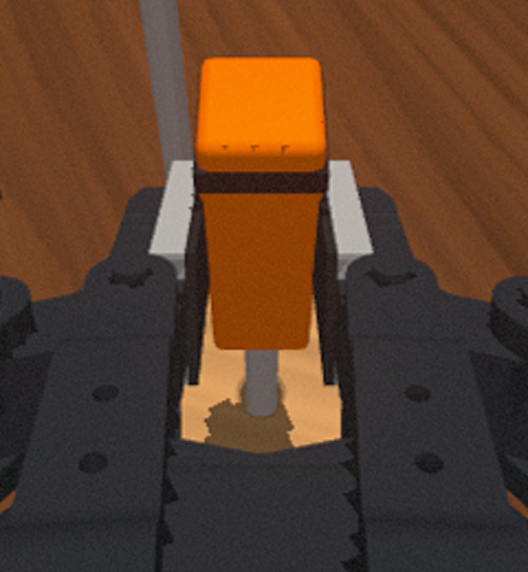

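The handle is held between both pads at about 19 mm opening, so I'm drawing the rod straight up.

>>> move_arm([
  [0,0,1.0,0,0,0,0],
  [0,0,3,0,0,0,0],
  [0,0,5,0,0,0,0],
  [0,0,7.5,0,0,0,0],
  [0,0,10,0,0,0,0],
])

```text
t: 6.72
tool_pos: [0.5129, -0.3548, 0.2564]
eef_rot: [1.149, -1.848, 0.661]
force: [-0.5, -0.0, -1.6]
gripper_width: 0.219
```

```bash
python3 - <<'E'
from h import *
save(read_camera('scene'),'s5.png',60,100,330,260,2.4)
s=arm.state();print(s['tool_pos'],s['force'],s['gripper_width'],s['qpos'])
E
```

```text
[ 0.51401005 -0.35530268  0.26018016] [ 0.71004207 -0.70472358  2.03252917] 0.22156896104662488 [-0.16361682  0.58750135  0.01821688  1.44904492 -0.97261223 -1.03463751]
```

View pics/s5.png

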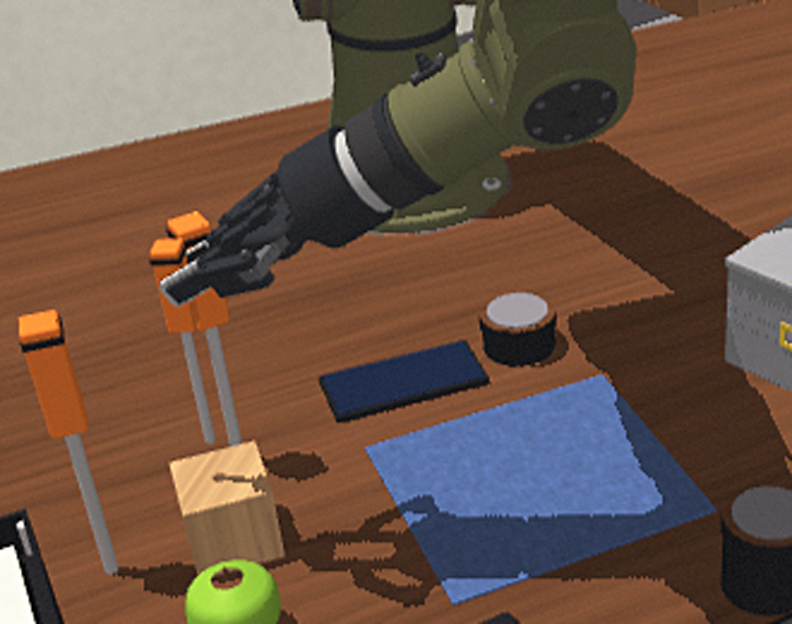

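The rod is clear of the stand, with its tip at about crop (210,440). Next I carry it over the pad and pitch it level.

>>> move_arm([
  [1.5,3.5,0.5,9,-4.4,0,0],
  [3,7,0.5,18,-8.8,0,0],
  [4.5,10.5,0.5,27,-13.1,0,0],
  [6,14,0,36,-17.5,0,0],
  [7.5,17,0,45,-21.9,0,0],
])

```text
t: 7.4
tool_pos: [0.5886, -0.1833, 0.2557]
eef_rot: [1.589, -2.55, 0.128]
force: [-0.3, -0.4, -1.6]
gripper_width: 0.221
```

>>> move_arm([
  [0,0,-1,9,-4.4,0,0],
  [0,0,-2,18,-8.8,0,0],
  [0,0,-3,27,-13.1,0,0],
  [0,0,-4,36,-17.5,0,0],
  [0,0,-4,36,-17.5,0,0],
])

```text
t: 8.02
tool_pos: [0.5854, -0.1869, 0.2119]
eef_rot: [-1.402, 2.268, 0.393]
force: [0.1, -0.1, -0.0]
gripper_width: 0.221
```

```bash
cat > st.py <<'E'
from h import *
np.set_printoptions(precision=4,suppress=True)
s=arm.state();M=R.from_rotvec(s['eef_rot']).as_matrix()
print(s['t'],s['tool_pos'],'F',s['force'],'w',s['gripper_width'],'q',s['qpos']);print(M)
E
python3 st.py
```

```text
8.025 [ 0.5854 -0.1869  0.2119] F [ 0.05   -0.0954 -0.0157] w 0.22055721085766122 q [-0.5768  0.394  -0.1008  1.1527  0.5278 -1.7053]
[[-0.387  -0.8957  0.2191]
 [-0.7696  0.4446  0.4583]
 [-0.5079  0.0087 -0.8614]]
```

>>> move_arm([
  [0.3,0.2,-2,0,0,9.4,0],
  [0.6,0.4,-4,0,0,18.8,0],
  [0.9,0.6,-6,0,0,28.2,0],
  [1.2,0.8,-8,0,0,37.6,0],
  [1.5,1,-11,0,0,47,0],
])

```text
t: 8.65
tool_pos: [0.6046, -0.1747, 0.1054]
eef_rot: [-2.293, 1.569, 0.623]
force: [-0.6, 0.3, -1.8]
gripper_width: 0.219
```

```bash
python3 - <<'E'
from h import *
save(read_camera('wrist'),'w6.png')
save(read_camera('top'),'t6.png',260,180,200,150,4)
save(read_camera('scene'),'s6.png',180,180,240,180,3.3)
E
python3 st.py
```

```text
8.8 [ 0.6033 -0.173   0.103 ] F [ 0.2665 -0.5674 -0.6759] w 0.21661439756649803 q [-0.4563  0.7905  0.2834  1.4763  0.3495 -2.4648]
[[ 0.3046 -0.9339 -0.1874]
 [-0.805  -0.3576  0.4734]
 [-0.5091  0.0066 -0.8607]]
```

View pics/w6.png

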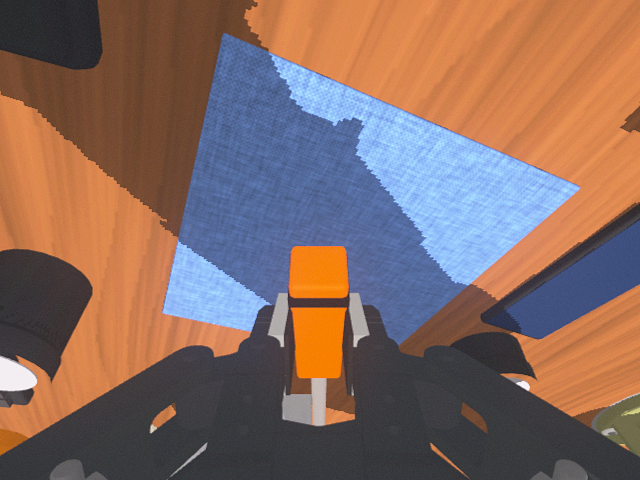

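View pics/s6.png

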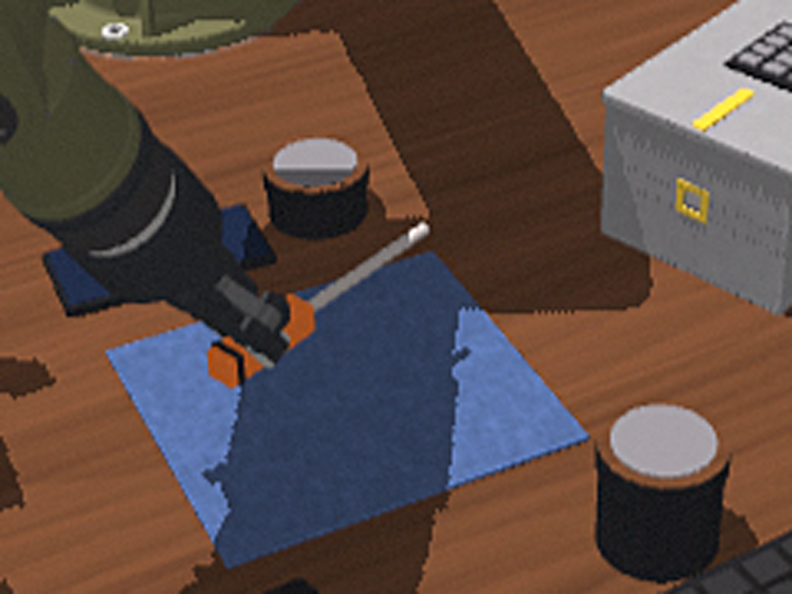

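View pics/t6.png

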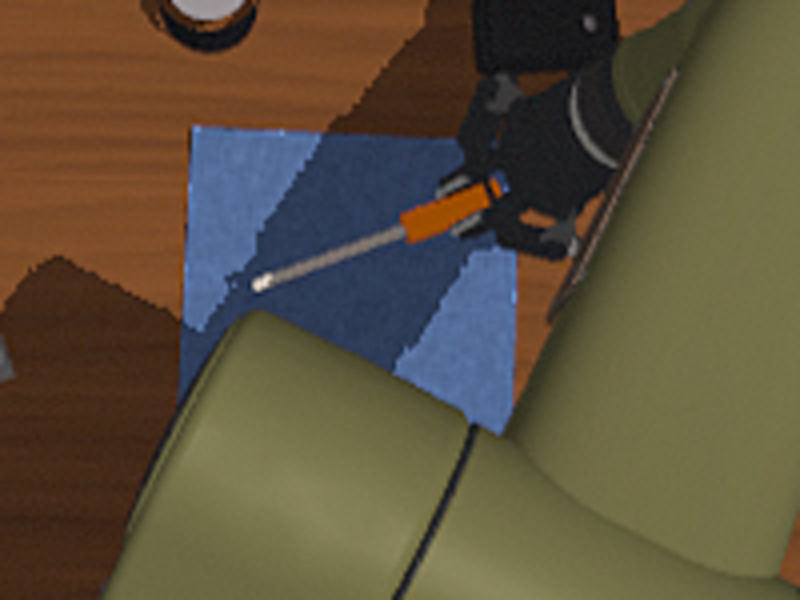

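```bash
python3 - <<'E'
from h import *
T=camera_model('top');S=camera_model('scene')
print(tri([T,S],[(324.5,251.75),(308.8,249.7)]), onz(T,(324.5,251.75),.1))
# handle end black band centre etc: handle/shaft junction
print(tri([T,S],[(260+404/4,180+232/4),(180+312/3.3,180+309/3.3)]))
E
```

```text
[ 0.54792781 -0.03495001  0.09326589] [ 0.54543285 -0.03825705  0.1       ]
[ 0.5875082  -0.13270594  0.09462442]
```

>>> move_arm([
  [0,0,-2.5,0,0,0,0],
  [0,0,-5,0,0,0,0],
  [0,0,-7,0,0,0,0],
  [0,0,-8,0,0,0,0],
  [0,0,-8,0,0,0,0],
])

```text
t: 9.43
tool_pos: [0.6027, -0.1747, 0.0244]
eef_rot: [-2.283, 1.576, 0.628]
force: [0.4, -0.4, -1.1]
gripper_width: 0.221
```

```bash
python3 st.py; python3 - <<'E'
from h import *
save(read_camera('scene'),'s7.png',220,220,120,90,6)
E
```

```text
9.425 [ 0.6027 -0.1747  0.0244] F [ 0.3915 -0.3604 -1.1432] w 0.22114793604135102 q [-0.4598  0.8537  0.2144  1.3429  0.3506 -2.467 ]
[[ 0.3043 -0.9346 -0.1841]
 [-0.8053 -0.3556  0.4744]
 [-0.5089  0.0039 -0.8608]]
```

View pics/s7.png

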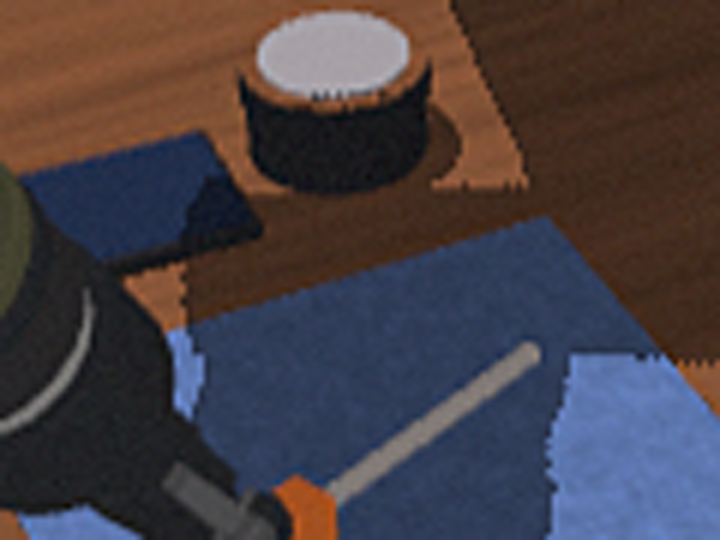

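>>> move_arm([
  [0,0,-0.3,0,0,0,0],
  [0,0,-0.5,0,0,0,0],
  [0,0,-0.5,0,0,0,0],
])

```text
t: 9.85
tool_pos: [0.6029, -0.1748, 0.0192]
eef_rot: [-2.283, 1.575, 0.627]
force: [0.5, -0.4, -0.3]
gripper_width: 0.218
```

>>> move_arm([
  [0,0,-0.2,0,0,0,0],
  [0,0,-0.2,0,0,0,0],
])

```text
t: 10.1
tool_pos: [0.603, -0.1748, 0.0172]
eef_rot: [-2.284, 1.575, 0.627]
force: [-0.1, 0.2, -1.2]
gripper_width: 0.218
```

>>> move_arm([
  [0,0,-0.15,0,0,0,0],
  [0,0,-0.15,0,0,0,0],
])

```text
t: 10.35
tool_pos: [0.603, -0.1748, 0.0171]
eef_rot: [-2.283, 1.575, 0.627]
force: [-2.1, -0.4, 7.5]
gripper_width: 0.22
```

>>> move_arm([
  [0,0,-0.15,0,0,0,0],
  [0,0,-0.15,0,0,0,0],
])

```text
t: 10.6
tool_pos: [0.603, -0.1748, 0.0171]
eef_rot: [-2.282, 1.575, 0.627]
force: [-3.6, -1.9, 15.7]
gripper_width: 0.217
```

Contact felt on the pad, so I'm easing off, opening and backing away along the tool axis.

>>> move_arm([
  [0,0,0.2,0,0,0,0],
  [0,0,0.2,0,0,0,5],
  [0,0,0.2,0,0,0,5],
  [0,0,0.2,0,0,0,5],
  [0.4,-1,2.0,0,0,0,5],
])

```text
t: 11.22
tool_pos: [0.6056, -0.1837, 0.0329]
eef_rot: [-2.283, 1.574, 0.633]
force: [0.3, 0.0, 0.8]
gripper_width: 0.588
```

>>> move_arm([
  [1,-2.5,4,0,0,0,5],
  [1,-2.5,8,0,0,0,5],
  [1,-1,12,-9,-3.4,0,5],
  [1,2,15,-18,-6.8,0,5],
  [1,2,15,-28,-10.3,0,5],
])

```text
t: 11.85
tool_pos: [0.6192, -0.1641, 0.1881]
eef_rot: [-2.584, 1.786, 0.008]
force: [0.5, -0.1, -1.0]
gripper_width: 0.584
```

```bash
python3 - <<'E'
from h import *
save(read_camera('wrist'),'w8.png')
save(read_camera('top'),'t8.png',260,180,200,150,4)
save(read_camera('scene'),'s8.png',180,180,240,180,3.3)
E
python3 st.py
```

```text
12.0 [ 0.6158 -0.1622  0.1852] F [-0.2129 -0.8907  0.3912] w 0.5852998833809299 q [-0.2608  0.4196 -0.0198  1.1464  0.0064 -2.1962]
[[ 0.3565 -0.9342 -0.0129]
 [-0.9342 -0.3567  0.01  ]
 [-0.014   0.0085 -0.9999]]
```

View pics/w8.png

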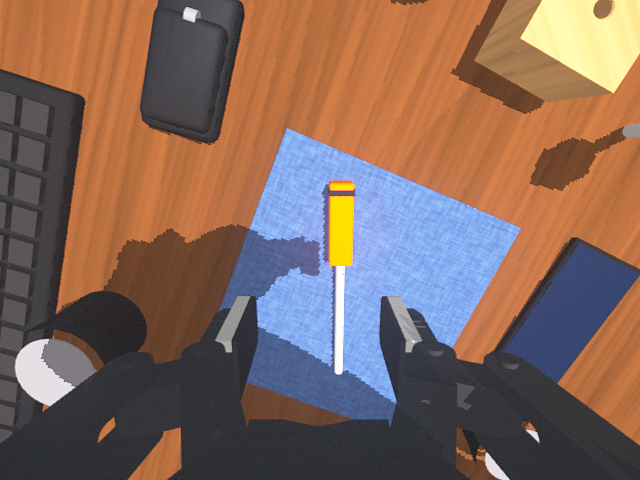

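View pics/s8.png

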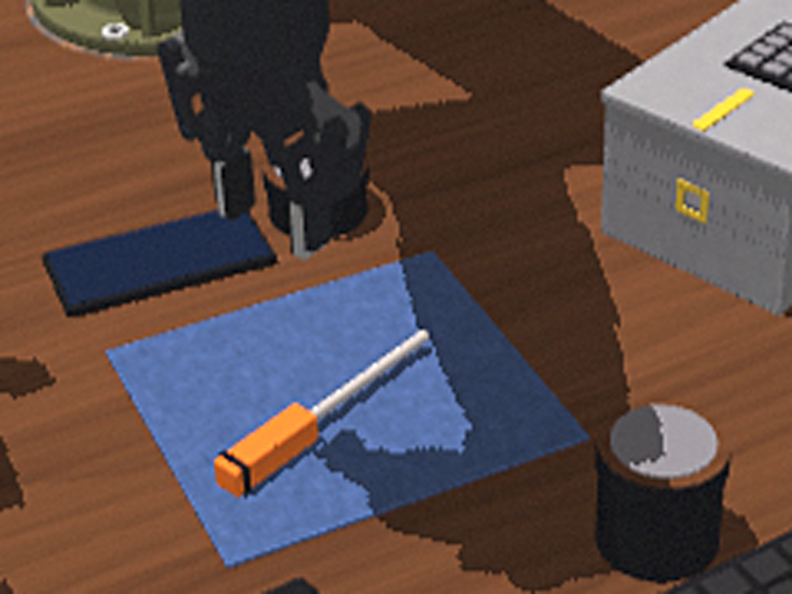

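View pics/t8.png

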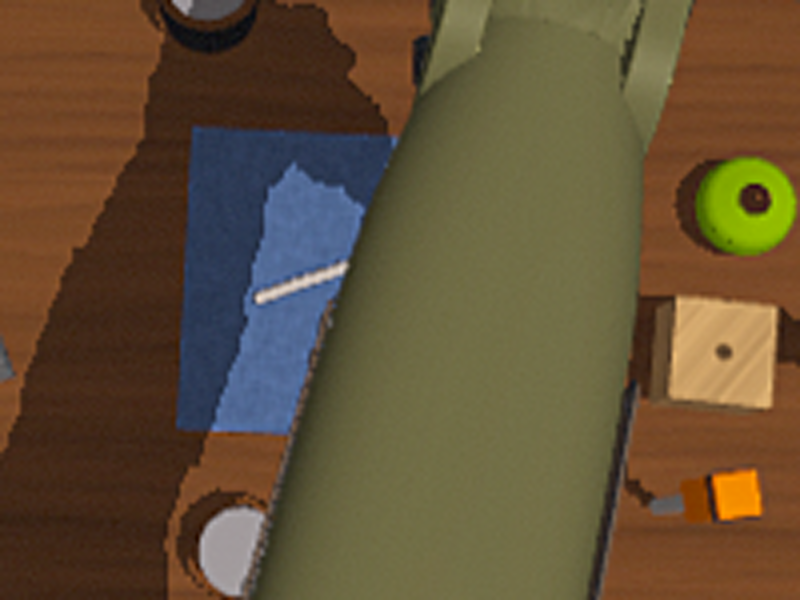

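The rod lies flat and released on the pad, tip at wrist (339,372), handle end at (341,182), and the bore is empty. Now I measure it for the regrasp.

```bash
python3 - <<'E'
from h import *
np.set_printoptions(precision=4,suppress=True)
im=cv2.imread('pics/w8.png'); save(im,'w8c.png',290,165,100,220,2.7)
W=camera_model('wrist')
e=onz(W,(341.5,187),.023);j=onz(W,(340.5,266),.018);t=onz(W,(339,373),.013)
print(e,j,t,np.linalg.norm(e-t),np.linalg.norm(j-t))
d=(e-t)[:2];d/=np.linalg.norm(d);print('az',np.rad2deg(np.arctan2(-d[1],-d[0])),'handle',t[:2]+.145*d,e[:2]-.035*d)
E
```

```text
[ 0.6071 -0.1988  0.023 ] [ 0.5824 -0.136   0.018 ] [ 0.5428 -0.0344  0.013 ] 0.1767700688116442 0.10913354554752466
az 111.36377416811807 handle [ 0.5957 -0.1694] [ 0.5944 -0.1662]
```

View pics/w8c.png

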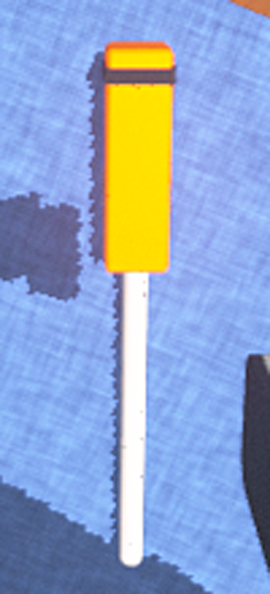

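>>> move_arm([
  [-0.7,-0.3,-4,0,0,0,5],
  [-1.4,-0.6,-8,0,0,0,5],
  [-2,-0.7,-12,0,0,0,5],
  [-2,-0.7,-15,0,0,0,5],
  [-2,-0.7,-15,0,0,0,5],
])

```text
t: 12.62
tool_pos: [0.5946, -0.1724, 0.0306]
eef_rot: [2.581, -1.788, -0.037]
force: [0.6, -0.7, 0.6]
gripper_width: 0.587
```

```bash
python3 st.py; python3 - <<'E'
from h import *
save(read_camera('wrist'),'w9.png')
E
```

```text
12.625 [ 0.5946 -0.1724  0.0306] F [ 0.5668 -0.7016  0.628 ] w 0.5871276520096074 q [-0.2855  0.5189 -0.2451  0.8295  0.0063 -2.2154]
[[ 0.3511 -0.9361 -0.0199]
 [-0.9361 -0.3514  0.0124]
 [-0.0186  0.0143 -0.9997]]
```

View pics/w9.png

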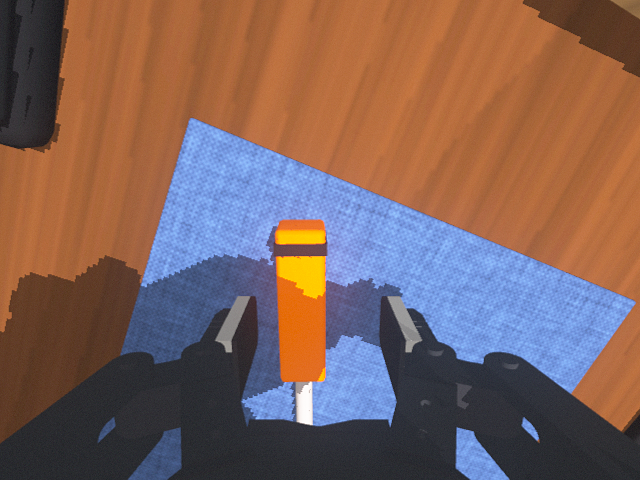

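```bash
python3 - <<'E'
from h import *
np.set_printoptions(precision=4,suppress=True)
W=camera_model('wrist');s=arm.state();M=R.from_rotvec(s['eef_rot']).as_matrix()
e=onz(W,(301.5,229),.023);j=onz(W,(303,381),.023)
print(e,j,np.linalg.norm(e-j),(e+j)/2)
print('in tool',M.T@((e+j)/2-s['tool_pos']), 'tips mid', proj(W,s['tool_pos']))
E
```

```text
[ 0.6136 -0.2047  0.023 ] [ 0.5894 -0.1394  0.023 ] 0.06960515352318224 [ 0.6015 -0.1721  0.023 ]
in tool [ 0.0014 -0.0053  0.0096] tips mid [[314.7652 323.9099]]
```

>>> move_arm([
  [0.5,0.2,0,0,0,0,5],
  [0.5,0.2,-1.0,0,0,0,5],
  [0.5,0.2,-1.5,0,0,0,5],
  [0.5,0.2,-1.5,0,0,0,5],
])

```text
t: 13.18
tool_pos: [0.6014, -0.1695, 0.0188]
eef_rot: [2.584, -1.786, -0.026]
force: [-0.3, -0.4, -0.5]
gripper_width: 0.582
```

>>> move_arm([
  [0,0,0,0,0,0,0],
  [0,0,0,0,0,0,0],
  [0,0,0,0,0,0,0],
  [0,0,0,0,0,0,0],
], force=70)

```text
t: 13.68
tool_pos: [0.6023, -0.1698, 0.0198]
eef_rot: [-2.584, 1.786, 0.024]
force: [-1.6, 0.5, 5.3]
gripper_width: 0.213
```

```bash
python3 st.py; python3 - <<'E'
from h import *
save(read_camera('wrist'),'w10.png',200,200,240,240,2.4)
E
```

```text
13.675 [ 0.6023 -0.1698  0.0198] F [-1.6164  0.5113  5.2791] w 0.213213415446121 q [-0.2776  0.535  -0.2467  0.8033  0.0054 -2.2093]
[[ 0.3531 -0.9355 -0.0121]
 [-0.9355 -0.3532  0.009 ]
 [-0.0127  0.0082 -0.9999]]
```

View pics/w10.png

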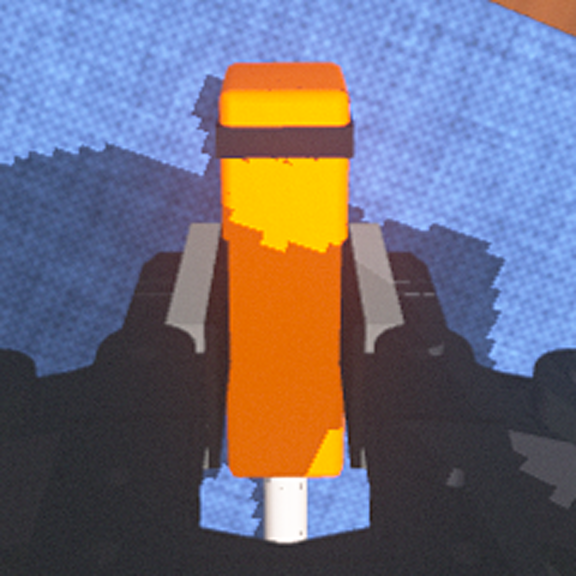

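Regrasped. I'm lifting it and moving to a stand-off about 30 mm in front of the hole.

>>> move_arm([
  [0,0,2.5,0,0,0,0],
  [0.4,3,4.7,0,0,0,0],
  [1.0,8,4.7,0,0,0,0],
  [1.5,13,4.7,0,0,0,0],
  [1.9,16,4.7,0,0,0,0],
])

```text
t: 14.35
tool_pos: [0.6206, -0.0075, 0.0658]
eef_rot: [-2.585, 1.784, 0.026]
force: [-0.0, -1.2, -2.0]
gripper_width: 0.211
```

>>> move_arm([
  [0,0.5,0,0,0,0,0],
  [0,0.5,0,0,0,0,0],
])

```text
t: 14.6
tool_pos: [0.6206, -0.005, 0.0658]
eef_rot: [2.584, -1.786, -0.025]
force: [0.6, -0.3, -0.5]
gripper_width: 0.213
```

```bash
python3 st.py; python3 - <<'E'
from h import *
save(read_camera('scene'),'s11.png',330,180,130,110,6)
save(read_camera('top'),'t11.png',160,190,220,140,3.6)
E
```

```text
14.6 [ 0.6206 -0.005   0.0658] F [ 0.5912 -0.2855 -0.5069] w 0.21274759968882567 q [-0.0124  0.4787 -0.2186  0.8873  0.0084 -1.9446]
[[ 0.3534 -0.9354 -0.0137]
 [-0.9354 -0.3535  0.0086]
 [-0.0129  0.0097 -0.9999]]
```

View pics/s11.png

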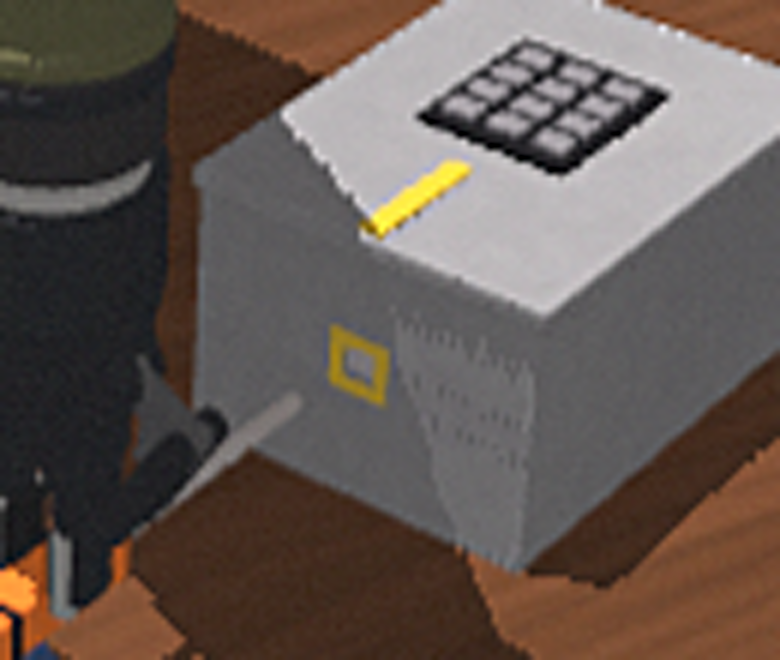

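View pics/t11.png

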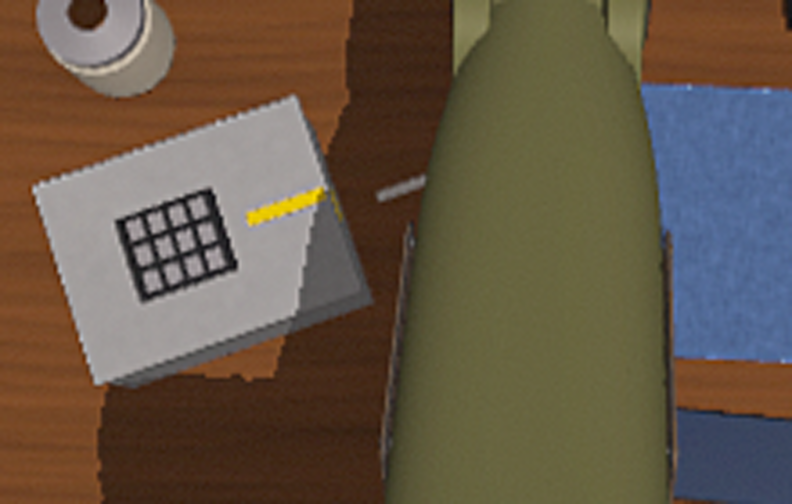

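```bash
cat > m4.py <<'E'
from h import *
np.set_printoptions(precision=4,suppress=True)
T=camera_model('top');S=camera_model('scene');s=arm.state()
d=np.array([np.cos(np.deg2rad(110.6)),np.sin(np.deg2rad(110.6)),0]);n=np.array([d[1],-d[0],0])
p=s['tool_pos'];tipr=p+.143*d-[0,0,.0068]
f=lambda a,k,o:(a[0]/k+o[0],a[1]/k+o[1])
ts=f((297,402),6,(330,180));tt=f((379,196),3.6,(160,190));hs=f((359,366),6,(330,180))
print('tip robot',tipr,'tri',tri([T,S],[tt,ts]),'topz',onz(T,tt,.06),'scz',onz(S,ts,.06),'hole sc',onz(S,hs,.06))
print('proj tip S',proj(S,tipr),ts,'T',proj(T,tipr),tt)
hole=np.array([.5607,.159,.06]);print('proj hole',proj(S,hole),hs)
j0=np.array(ts)-proj(S,tipr)[0]
# corrected hole fit: pix offset local from tip
print('off',j0,'pred hole corrected',proj(S,hole)[0]+j0)
# d pixel / mm
for v in (d,n,[0,0,1]): print((proj(S,hole+np.array(v)*.001)-proj(S,hole)))
print('rod pts', proj(S,tipr-.05*d)-proj(S,tipr))
# lateral of features about robot tip line
for nm,q in (('stripeT',[.5604,.1599]),('lidmidT',[.5605,.1589]),('tip',tipr),('topz',onz(T,tt,.06)),('holeS',onz(S,hs,.06)),('scz',onz(S,ts,.06))):
    q=np.array(q)[:2];print(nm,'lat',q@n[:2],'along',q@d[:2])
E
python3 m4.py
```

```text
tip robot [0.5703 0.128  0.0592] tri [0.57   0.1288 0.0566] topz [0.568  0.1258 0.06  ] scz [0.5748 0.1289 0.06  ] hole sc [0.5668 0.1615 0.06  ]
proj tip S [[378.0005 246.4105]] (379.5, 247.0) T [[264.5574 243.648 ]] (265.27777777777777, 244.44444444444446)
proj hole [[387.3522 239.9565]] (389.8333333333333, 241.0)
off [1.4995 0.5895] pred hole corrected [388.8517 240.546 ]
[[ 0.262  -0.1963]]
[[0.369  0.1648]]
[[ 0.0253 -0.3701]]
rod pts [[-13.8493  10.3609]]
stripeT lat 0.5808272434080324 along -0.04749614000133295
lidmidT lat 0.5805690077132016 along -0.048467383701912364
tip lat 0.578897919730008 along -0.08087020099563241
topz lat 0.5759732251966442 along -0.08207512036043856
holeS lat 0.5873536779127614 along -0.048238788358341785
scz lat 0.5833806969290547 along -0.08154319582248261
```

>>> move_arm([
  [0.4,0.15,0.1,0,0,0,0],
  [0,1.2,0.1,0,0,0,0],
  [-0.4,2.3,0.1,0,0,0,0],
  [-0.4,2.3,0.1,0,0,0,0],
])

```text
t: 15.2
tool_pos: [0.6163, 0.0193, 0.0672]
eef_rot: [2.585, -1.785, -0.026]
force: [-0.1, -0.7, -1.1]
gripper_width: 0.206
```

```bash
python3 st.py; python3 - <<'E'
from h import *
save(read_camera('scene'),'s12.png',345,205,75,56,10.5)
save(read_camera('top'),'t12.png',200,210,100,75,8)
save(read_camera('wrist'),'w12.png')
E
```

```text
15.2 [0.6163 0.0193 0.0672] F [-0.1324 -0.656  -1.0545] w 0.20583928412041344 q [ 0.0263  0.4703 -0.2286  0.8851  0.0096 -1.9069]
[[ 0.3543 -0.935  -0.0135]
 [-0.935  -0.3545  0.0093]
 [-0.0135  0.0093 -0.9999]]
```

View pics/s12.png

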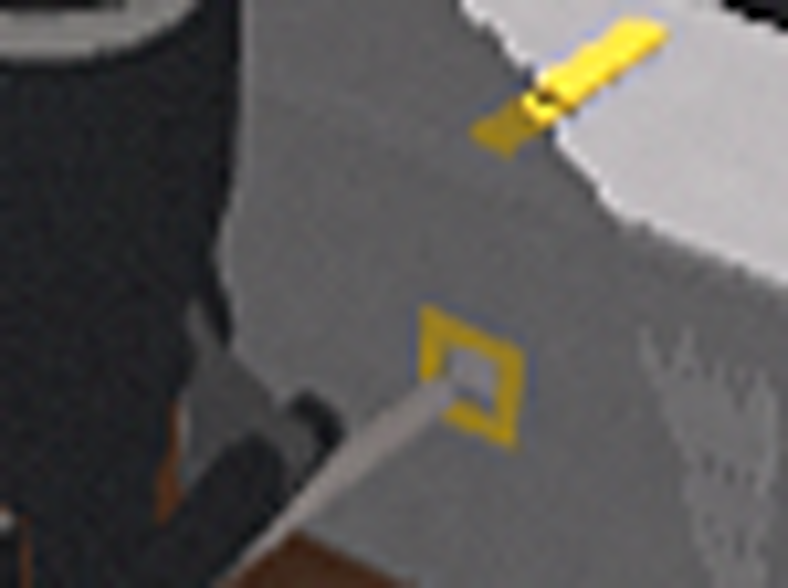

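View pics/t12.png

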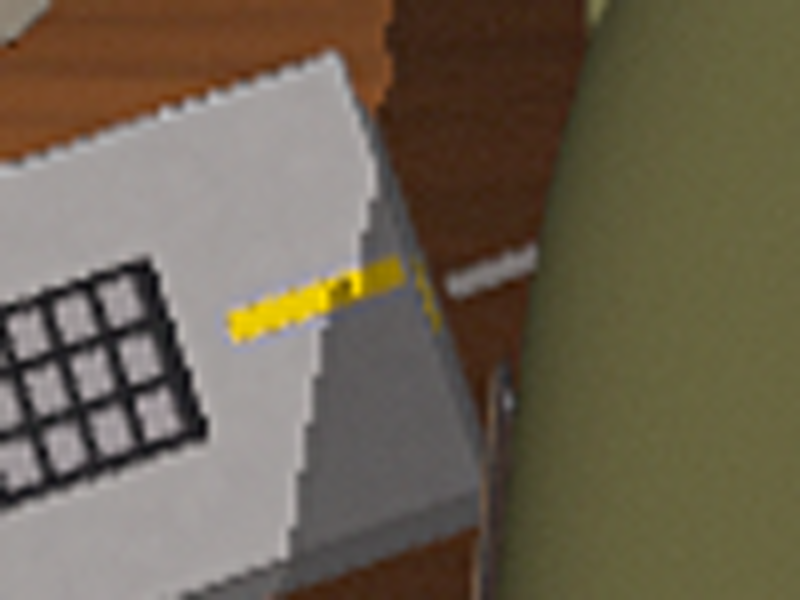

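View pics/w12.png

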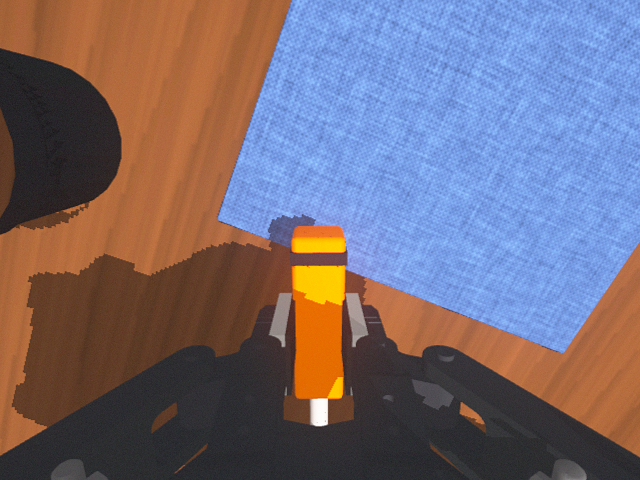

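Both views line up: in the scene crop the tip is at (445,395) with the hole centre at (470,377) on the rod's line, and the top view agrees. I'm going in.

>>> move_arm([
  [-0.18,0.47,0,0,0,0,0],
  [-0.35,0.94,0,0,0,0,0],
  [-0.53,1.4,0,0,0,0,0],
  [-0.53,1.4,0,0,0,0,0],
])

```text
t: 15.85
tool_pos: [0.6114, 0.0327, 0.0672]
eef_rot: [-2.584, 1.786, 0.025]
force: [-0.6, 0.5, -0.3]
gripper_width: 0.208
```

```bash
python3 st.py; python3 - <<'E'
from h import *
save(read_camera('scene'),'s13.png',345,205,75,56,10.5)
E
```

```text
15.85 [0.6114 0.0327 0.0672] F [-0.5619  0.4647 -0.332 ] w 0.20812100880526155 q [ 0.0483  0.4627 -0.2407  0.88    0.0098 -1.8841]
[[ 0.3536 -0.9353 -0.0131]
 [-0.9353 -0.3537  0.0092]
 [-0.0132  0.009  -0.9999]]
```

View pics/s13.png

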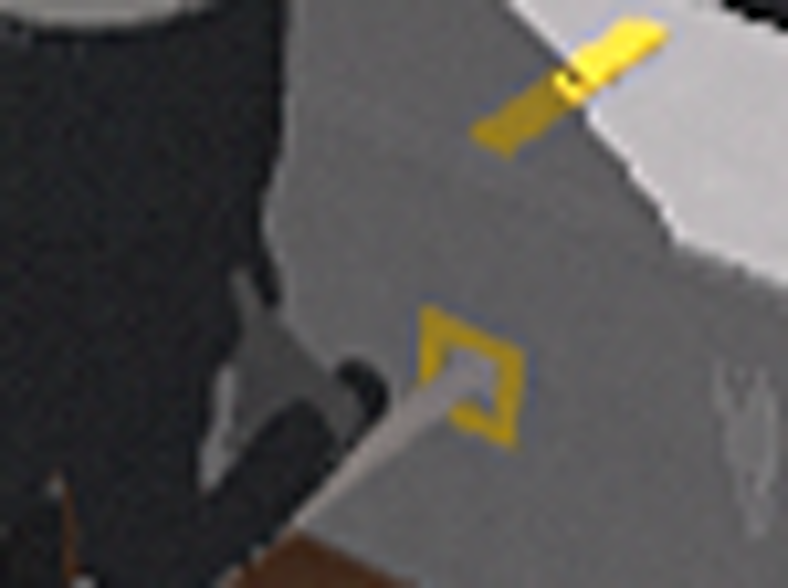

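>>> move_arm([
  [-0.18,0.47,0,0,0,0,0],
  [-0.35,0.94,0,0,0,0,0],
  [-0.46,1.22,0,0,0,0,0],
  [-0.46,1.22,0,0,0,0,0],
])

```text
t: 16.4
tool_pos: [0.6069, 0.0447, 0.0672]
eef_rot: [-2.584, 1.786, 0.025]
force: [0.3, -0.2, -1.4]
gripper_width: 0.208
```

>>> move_arm([
  [-0.1,0.28,0,0,0,0,0],
  [-0.1,0.28,0,0,0,0,0],
])

```text
t: 16.65
tool_pos: [0.606, 0.0474, 0.0672]
eef_rot: [-2.584, 1.786, 0.025]
force: [-0.4, 0.3, -0.7]
gripper_width: 0.207
```

>>> move_arm([
  [-0.1,0.28,0,0,0,0,0],
  [-0.1,0.28,0,0,0,0,0],
])

```text
t: 16.9
tool_pos: [0.6049, 0.0502, 0.0672]
eef_rot: [-2.584, 1.786, 0.025]
force: [0.8, -0.2, -1.3]
gripper_width: 0.21
```

>>> move_arm([
  [-0.1,0.28,0,0,0,0,0],
  [-0.1,0.28,0,0,0,0,0],
])

```text
t: 17.15
tool_pos: [0.6045, 0.0518, 0.0674]
eef_rot: [2.583, -1.786, -0.021]
force: [1.9, -4.7, -1.0]
gripper_width: 0.216
```

Paddle touched at about 5 N, so I'm continuing in 2 mm steps.

>>> move_arm([
  [-0.07,0.19,0,0,0,0,0],
  [-0.07,0.19,0,0,0,0,0],
])

```text
t: 17.4
tool_pos: [0.6041, 0.0531, 0.0675]
eef_rot: [2.582, -1.787, -0.02]
force: [1.3, -7.0, -0.7]
gripper_width: 0.212
```

>>> move_arm([
  [-0.07,0.19,0,0,0,0,0],
  [-0.07,0.19,0,0,0,0,0],
])

```text
t: 17.65
tool_pos: [0.6035, 0.0547, 0.0676]
eef_rot: [2.581, -1.787, -0.019]
force: [1.9, -7.6, 0.2]
gripper_width: 0.207
```

>>> move_arm([
  [-0.07,0.19,0,0,0,0,0],
  [-0.07,0.19,0,0,0,0,0],
])

```text
t: 17.9
tool_pos: [0.6029, 0.0564, 0.0676]
eef_rot: [2.581, -1.787, -0.018]
force: [2.5, -8.2, -0.7]
gripper_width: 0.207
```

```bash
python3 st.py; python3 - <<'E'
from h import *
save(read_camera('scene'),'s14.png',330,150,160,130,4.5)
E
```

```text
17.9 [0.6029 0.0564 0.0676] F [ 2.4885 -8.1921 -0.7072] w 0.20727907778191637 q [ 0.0902  0.4496 -0.2607  0.8711  0.0057 -1.8404]
[[ 0.352  -0.9359 -0.011 ]
 [-0.936  -0.3521  0.0047]
 [-0.0083  0.0087 -0.9999]]
```

View pics/s14.png

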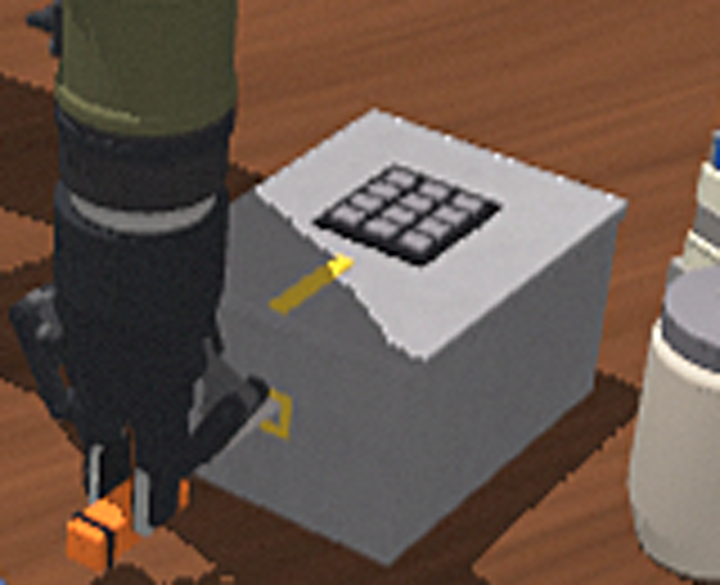

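>>> move_arm([
  [-0.07,0.19,0,0,0,0,0],
  [-0.07,0.19,0,0,0,0,0],
])

```text
t: 18.2
tool_pos: [0.6023, 0.0582, 0.0676]
eef_rot: [2.581, -1.787, -0.018]
force: [3.1, -9.0, -0.2]
gripper_width: 0.211
```

>>> move_arm([
  [-0.05,0.14,0,0,0,0,0],
  [-0.05,0.14,0,0,0,0,0],
])

```text
t: 18.45
tool_pos: [0.6016, 0.06, 0.0675]
eef_rot: [2.581, -1.787, -0.019]
force: [2.3, -6.7, -1.2]
gripper_width: 0.213
```

```bash
python3 st.py; python3 - <<'E'
from h import *
save(read_camera('scene'),'s15.png',330,150,160,130,4.5)
E
```

```text
18.45 [0.6016 0.06   0.0675] F [ 2.2888 -6.7091 -1.1885] w 0.2129078141425444 q [ 0.0959  0.4482 -0.2631  0.8702  0.0066 -1.8347]
[[ 0.352  -0.9359 -0.0113]
 [-0.9359 -0.3521  0.0055]
 [-0.0091  0.0086 -0.9999]]
```

View pics/s15.png

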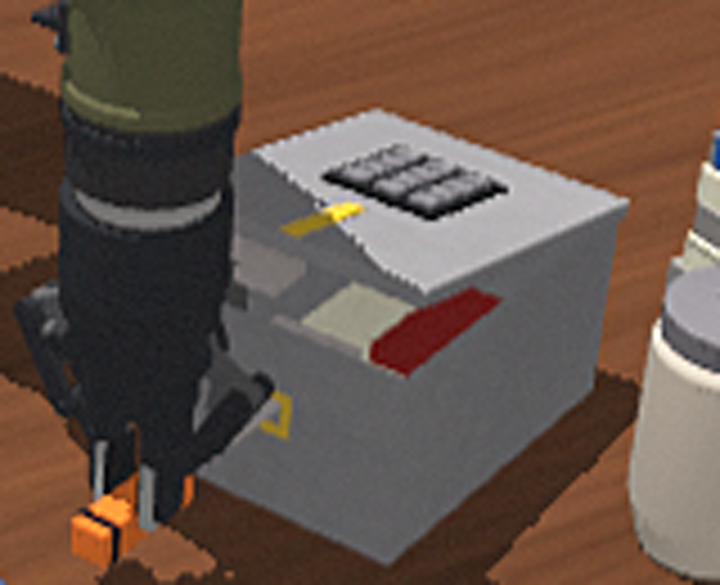

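The latch gave, with a force drop from 9.0 to 6.7 N, and the lid is rising. I'm withdrawing straight back.

>>> move_arm([
  [0.18,-0.47,0,0,0,0,0],
  [0.53,-1.4,0,0,0,0,0],
  [0.88,-2.34,0,0,0,0,0],
  [1.4,-3.75,0,0,0,0,0],
  [2.1,-5.6,0,0,0,0,0],
])

```text
t: 19.12
tool_pos: [0.622, 0.0051, 0.0671]
eef_rot: [-2.584, 1.786, 0.025]
force: [0.6, -0.5, -1.7]
gripper_width: 0.213
```

```bash
python3 st.py; python3 - <<'E'
from h import *
save(read_camera('scene'),'s16.png')
E
```

```text
19.125 [0.622  0.0051 0.0671] F [ 0.5646 -0.4958 -1.7053] w 0.21264133630204288 q [ 0.0032  0.4793 -0.2142  0.8904  0.0095 -1.929 ]
[[ 0.3535 -0.9354 -0.0132]
 [-0.9354 -0.3536  0.0094]
 [-0.0135  0.009  -0.9999]]
```

View pics/s16.png

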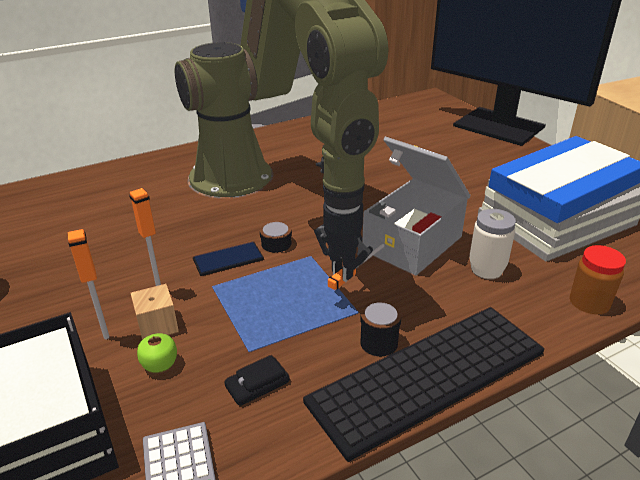

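The lid stands open at image (430,170) and the rod is out of the hole. Now back to the pad.

>>> move_arm([
  [0.5,-3.5,0,0,0,0,0],
  [0,-8,0,0,0,0,0],
  [-1,-13,0,0,0,0,0],
  [-2,-17.5,0,0,0,0,0],
  [-2,-17.5,-2.5,0,0,0,0],
])

```text
t: 19.8
tool_pos: [0.6031, -0.1739, 0.0439]
eef_rot: [-2.579, 1.793, 0.017]
force: [0.5, 0.1, -0.7]
gripper_width: 0.209
```

>>> move_arm([
  [0,0,-0.8,0,0,0,0],
  [0,0,-1.5,0,0,0,0],
  [0,0,-1.5,0,0,0,0],
])

```text
t: 20.18
tool_pos: [0.6017, -0.1686, 0.027]
eef_rot: [-2.585, 1.785, 0.026]
force: [-0.2, -1.0, -1.4]
gripper_width: 0.212
```

>>> move_arm([
  [0,0,-0.3,0,0,0,0],
  [0,0,-0.5,0,0,0,0],
  [0,0,-0.5,0,0,0,0],
])

```text
t: 20.55
tool_pos: [0.6017, -0.169, 0.0222]
eef_rot: [-2.584, 1.786, 0.025]
force: [-0.2, 0.5, -0.8]
gripper_width: 0.211
```

>>> move_arm([
  [0,0,-0.2,0,0,0,0],
  [0,0,-0.2,0,0,0,0],
])

```text
t: 20.8
tool_pos: [0.6016, -0.1691, 0.0201]
eef_rot: [-2.584, 1.787, 0.025]
force: [0.1, 0.2, -0.2]
gripper_width: 0.208
```

>>> move_arm([
  [0,0,-0.12,0,0,0,0],
  [0,0,-0.12,0,0,0,0],
])

```text
t: 21.05
tool_pos: [0.6018, -0.1692, 0.0198]
eef_rot: [-2.584, 1.787, 0.024]
force: [-1.7, -0.2, 5.8]
gripper_width: 0.21
```

>>> move_arm([
  [0,0,0,0,0,0,3.5],
  [0,0,0,0,0,0,5],
  [0,0,0,0,0,0,5],
  [0,0,0.5,0,0,0,5],
  [0,0,3,0,0,0,5],
])

```text
t: 21.68
tool_pos: [0.6002, -0.1687, 0.0479]
eef_rot: [2.583, -1.786, -0.03]
force: [-0.5, -0.4, -0.3]
gripper_width: 0.589
```

>>> move_arm([
  [0,0,4,0,0,0,5],
  [0,0,9,0,0,0,5],
  [-1,0,14,0,0,0,5],
  [-3,0,20,0,0,0,5],
  [-3,0,20,0,0,0,5],
])

```text
t: 22.3
tool_pos: [0.5736, -0.17, 0.2552]
eef_rot: [-2.581, 1.785, 0.011]
force: [0.2, 0.1, 0.1]
gripper_width: 0.585
```

```bash
python3 st.py; python3 - <<'E'
from h import *
save(read_camera('scene'),'s17.png')
save(read_camera('wrist'),'w17.png')
save(read_camera('top'),'t17.png')
E
```

```text
22.3 [ 0.5736 -0.17    0.2552] F [0.1773 0.0872 0.1456] w 0.5848809648664753 q [-0.2908  0.3098 -0.0161  1.2505  0.005  -2.2222]
[[ 0.3528 -0.9357 -0.004 ]
 [-0.9357 -0.3528  0.0064]
 [-0.0074  0.0015 -1.    ]]
```

View pics/s17.png

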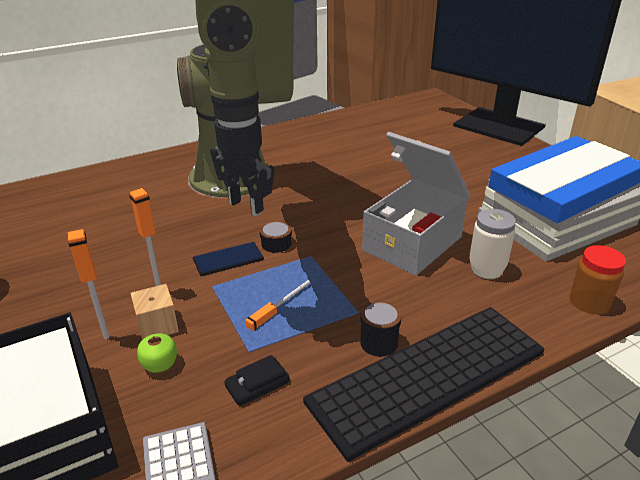

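View pics/w17.png

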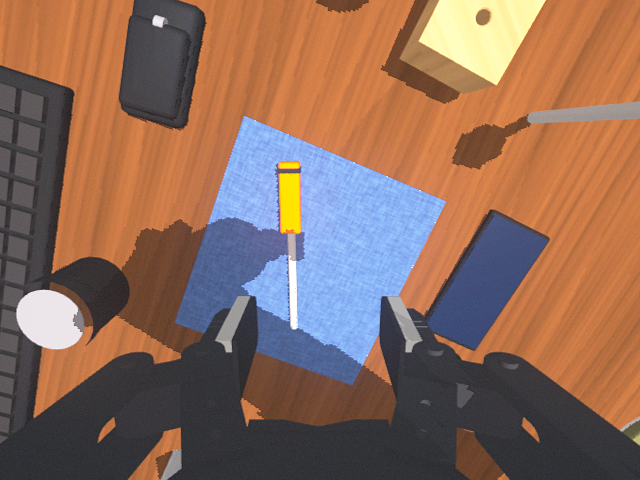

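View pics/t17.png

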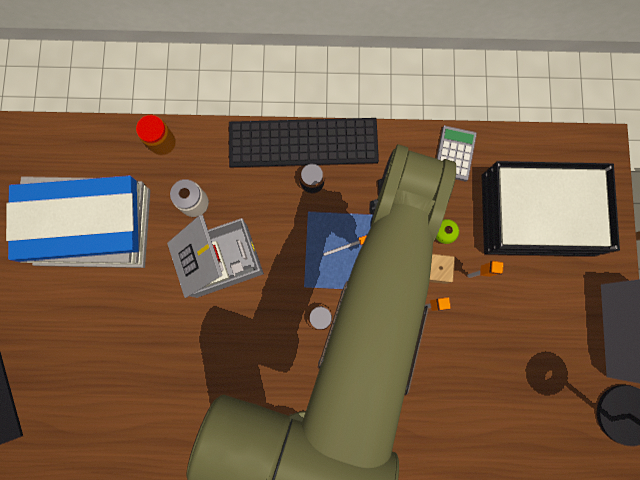

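The rod lies fully on the pad, with its tip at wrist (294,325) and handle at (289,198). The lid is open and the bystanders sit at the same pixels as at the start. Handing in.

```bash
python3 -c "
from cell import arm
print(arm.job_done())"
```

```text
the job is handed in; nothing more can be done
None
```

The job is done and handed in at about 22 s of the 61 s allowed.

- **First lay-down:** I drew the small rod out of the stand, laid it flat on the pad, let go and backed off.
- **Latch:** I took the rod up again and pushed it through the yellow-framed hole in 2 mm steps. The paddle touched at about 5 N. The force read about 9.5 N just before the latch let go, and it dropped as the lid sprang up. That is well under the 20 N ramming limit.
- **Second lay-down:** I pulled the rod straight out, laid it flat on the pad again, released it and moved clear.

**Last checks:** the pictures showed the lid standing open and both the rod's tip and handle over the pad. The gripper was about 25 cm up, touching nothing. By eye the bystanders were where they began; I did not measure them again.

**Disagreements:**
- The scene camera read about 5 mm off against the wrist camera, and 6–7 mm off against the top camera. I lined the rod up with the hole by comparing tip and hole within the same view.
- The highest force on the tool was about 16 N, while pressing the rod onto the pad the first time.
- The push force also read 1 to 2 N above the stated spring values, probably friction.

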